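# Load the bush carrier and hang it on the spring scale

### The job

Weigh the matched pair of bushes: set the loose round-flanged bush (the twin of the one already in the carrier) upright in the middle of the carrier's empty compartment while the carrier stands on the table. Then lift the carrier by its handle bar, bring it in from the open end of the spring scale's twin hook, lower it gently so that the bar rests in both prongs, and leave it hanging freely and level with both bushes upright in their compartments. Leave the other things on the plate where they are.

Things in the scene. Friction and masses are not known exactly. Their poses are not given: they have to be found in the camera images.
- bush_center (a point): The loose turned aluminium bush to load: round flange 64 mm diameter, 10 mm thick, and on it a round hub of 33 mm diameter; 50 mm high in all, upright on the table, 0.15 to 0.21 kg. The point is on its axis, 25 mm above its underside; z up. Beside it, in changing order, lie a bush with a square flange and a plain ring: not wanted.
- mate_center (a point): Its twin, same size and shape, which already stands in the carrier's other compartment (the carrier's -x side) and stays there. The point is on its axis, 25 mm above its underside.
- carrier_bar (a point): Middle of the handle bar of the loose grey sheet-metal carrier (0.3 kg empty). x: across the bar, from the twin's to the empty compartment; y: along the bar; z up. The bar is steel, 12 x 12 mm in section, 142 mm long between two end uprights 24 mm wide; its centre is 126 mm above the carrier's underside. Bar and uprights stand over the middle of the tray.
- empty_floor (a point): Centre of the floor of the carrier's empty compartment, 55 mm in +x from the bar and 122 mm below its centre; same axes. The tray is 200 (x) by 150 mm (y), floor 4 mm, walls 3 mm thick and 25 mm high. A rib 26 mm wide, 22 mm high under the bar parts it into two compartments of 84 (x) by 144 mm (y) inside; the twin's is centred 55 mm in -x from the bar.
- hook_seat (a point): Seat of the spring scale's twin hook: half-way between its prongs, level with their upper side, mid-trough. x: level, from the open end to the column; y: across; z up. 200 mm above the table unloaded; sinks with the load. Two steel prongs 10 mm thick run along x at y = +42 and -42 mm (74 mm free between). The trough is flat from x = -24 to +24 mm; behind it the prongs rise 30 mm.
- hook_tips (a point): Half-way between the upturned tips of the two prongs, at their top: the open end of the hook, 33 mm in -x from the seat and 22 mm above it; same axes. The carrier goes in here along +x, bar (along y) above the tips, tray below the prongs, either way round. A 15 mm base plate lies below on the table.
- stand: The scale's fixed stand, origin at the column's foot, 144 mm in +x from the seat, axes as the hook's. Column 44 mm wide, its front 129 mm from the seat, 292 mm high; a crossbar 100 mm wide, whose front is 113 mm from the seat, carries the prongs.
- scale (a joint): How far the twin hook has sunk, in m, straight down: 0 unloaded, spring rate 600 N/m, damped, stop at 0.035. The loaded carrier sinks it by 9 to 13 mm.
- square_bush: Bystander, not to be disturbed: aluminium bush with a square 60 mm flange and a 33 mm round hub, 50 mm high. Origin at the middle of its underside, z up.
- plain_ring: Bystander, not to be disturbed: plain aluminium ring, 68 mm outside, 36 mm bore, 22 mm high. Origin at the middle of its underside, z up.
- flanged_shaft: Bystander, not to be disturbed: tall steel shaft on a 90 mm round flange, 200 mm high. Origin at the middle of its underside, z up.
- v_block: Bystander, not to be disturbed: dark steel V-block 70 x 50 x 40 mm. Origin at the middle of its underside, z up.
- try_square: Bystander, not to be disturbed: steel square lying flat, 100 mm stock and 140 mm blade. Origin under the middle of the stock, z up.
- oil_bottle: Bystander, not to be disturbed: white plastic bottle, 54 mm diameter, 150 mm high. Origin at the middle of its underside, z up.
- gauge_disc: Bystander, not to be disturbed: steel disc 80 mm diameter, 20 mm high. Origin at the middle of its underside, z up.
Not all that is in view belongs to the job. Leave any brown or green look-alike of the part that bears bush_center alone.

How it is judged:
By the outcome, as a careful person would: the job done as asked, in the order asked, and still so for the second after the job is handed in, with the robot touching nothing.
It also fails if it takes over 61 s, if anything falls off the work surface, if the arm or the gripper's body presses on something with over 40 N, if the wrist force passes 120 N, or if a joint passes its speed limit or range.

### The arm

A 6-joint arm with a two-finger parallel gripper is mounted at the origin on the work surface. World frame = base frame: x ahead of the robot, y to its left, z up, the work surface at z = 0. Lengths are in m, angles in rad, forces in N, time in s.
With the tool pointing down it reaches from about 0.25 to 0.8 m from the base axis. Payload 8.5 kg.
Tool frame: the origin (TCP) lies at the very end of the fingers, on their centre line; the grasp point (between the pads) lies 19 mm behind it; z points along the fingers, x is the direction in which the jaws open and shut, and the axes are right-handed (so a half turn about z gives the same grasp; the last joint's range is limited). The gripper opens to 85 mm and grips with 20 to 120 N. Pads are 22 mm wide; open, the fingers measure 114 mm over their backs; the gripper's body (76 mm by 85 mm) begins 54 mm behind the grasp point. The pads swing forward as they close: fully open they stand 13 mm farther back than shut.
Start: joints at [-1.243, 0.238, -0.013, 1.319, 0, 1.571], TCP at [0.169, -0.497, 0.231] pointing down, gripper open.
Joint ranges: [-2.66, 2.66], [-1.03, 1.9], [-1.14, 1.46], [-1.82, 2.27], [-1.45, 1.34], [-3.14, 3.14]. Speed limits (rad/s): [2.22, 2.22, 2.79, 3.14, 3.14, 3.14].

### API

Orientations are given as a unit quaternion [x, y, z, w].
In Python, from cell import r, viewer, finish_job gives the robot as it stands. The module is installed in compiled form; this text tells all that it offers.
- The arm moves only by the tool carry_out, never from a script. Its argument "motion" is a list of rows, each a list of 3 entries, a list of its own where there are three numbers: the turn, a rotation vector about the tool's x, y, z in degrees, then the shift along the tool's x, y, z in cm, then the closure, from 0 (fully open) to 1 (shut). In form: [[[ax, ay, az], [x, y, z], fingers], ...]. A call has 1 to 20 rows; each row shifts and turns the pose as measured when the row begins, along the tool's axes as they then stand; what a row does not reach is not made up. A row lasts 1/12 s, in which the tool goes at most 41.7 mm and 7.16 degrees, less where a joint would pass 70% of its speed; a pose out of reach is approached as far as the arm can. A call with a gripper value outside its range is refused whole. The fingers move at their own pace and stop on an object; "grip_force" is the grip in N (left out, the last holds). Time passes only in rows, so rows that do not move let the fingers close. It gives the time, the measured TCP pose, the force and the opening at its end, in the units of the state.
- r.sense(): the state, without advancing time (a new reading comes with each control period).
- viewer.capture(name): name is "scene" or "top"; returns a dict with "color" (480x640x3 uint8, red, green, blue), "vfov" (degrees; the focal length in pixels is half the picture's height over the tangent of half this angle, whatever the lens; pixels are square), "cx", "cy" (the principal point, pixels), "cam_to_world" (4x4, takes a point from camera to world coordinates). Camera axes: x right, y up, looking along -z (the intrinsics and any distortion apply to the point x, -y, -z); pixel columns grow to the right and rows downward; lengths in m; the calibration is good to about 2 mm. A picture is of the moment at which its call begins. There is no depth.
- finish_job(): hands the job in, once; it reports no verdict.
The state is a dict: "time_s": time; "qpos": joint angles; "qvel": joint speeds; "joint_efforts": joint torques, N m; "tool_pos": TCP position; "tcp_rot": TCP orientation; "contact_force": force on the tool from outside, world axes, zero at the start; "torque": the same for the moment, N m; "opening": opening from 0.0 (shut) to 1.0 (fully open).
Only numpy, scipy, OpenCV 4.12 (cv2) and the standard library are available. Lean on these libraries where they do the work, as an engineer would, in place of code of your own. Each camera call takes 0.05 s, during which the arm holds its last target. There are 200 camera calls.

## Working session

There is one attempt and no reset: what is moved stays moved. The work goes in short steps, Python scripts to look and compute and a tool call to move; the robot and the scene stay as the last step left them, time stands still between calls to the robot, and variables do not carry over. Pictures are saved under pics/ and viewed, about 8 in all and at most 12, crops included, and the job is handed in when it is done.

Besides the shell and the picture viewer there is one more tool, called after "Request:" as a command line: name --argument value ..., lists and objects as JSON in quotes. carry_out: Moves the arm, as the interface text tells. Its arguments: {"type":"object","properties":{"motion":{"type":"array","items":{"type":"array"}},"grip_force":{"type":"number"}},"required":["motion"]}

```bash
mkdir -p pics; cat > h.py <<'E'
import numpy as np, cv2
from cell import r, viewer, finish_job
def cap(n):
    c=viewer.capture(n); c['f']=240/np.tan(np.radians(c['vfov'])/2); return c
def ray(c,u,v):
    M=np.array(c['cam_to_world']); d=np.array([(u-c['cx'])/c['f'],-(v-c['cy'])/c['f'],-1]); return M[:3,3],M[:3,:3]@d
def onz(c,u,v,z):
    o,d=ray(c,u,v); return o+d*(z-o[2])/d[2]
def proj(c,p):
    M=np.array(c['cam_to_world']); q=M[:3,:3].T@(np.array(p)-M[:3,3]); return np.array([c['cx']+c['f']*q[0]/-q[2], c['cy']-c['f']*q[1]/-q[2]])
def save(c,name,crop=None,s=1):
    im=cv2.cvtColor(c['color'],cv2.COLOR_RGB2BGR)
    if crop: x0,y0,x1,y1=crop; im=im[y0:y1,x0:x1]
    if s!=1: im=cv2.resize(im,None,fx=s,fy=s,interpolation=cv2.INTER_CUBIC)
    cv2.imwrite('pics/'+name+'.png',im)
E
python3 - <<'E'
from h import *
for n in('scene','top'):
    c=cap(n); save(c,n+'1'); print({k:v for k,v in c.items() if k!='color'})
print(r.sense())
E
```

```text
{'vfov': 51.700208322846926, 'cx': 318.83366306474153, 'cy': 241.26751855684589, 'cam_to_world': array([[ 0.53978154, -0.70876388,  0.45419121,  1.04272232],
       [ 0.84173136,  0.46157611, -0.28006394, -0.2958271 ],
       [-0.01114461,  0.53348033,  0.84573905,  1.05048908],
       [ 0.        ,  0.        ,  0.        ,  1.        ]]), 'f': np.float64(495.3578893866648)}
{'vfov': 51.41884464504166, 'cx': 319.55928056302616, 'cy': 243.76535348776451, 'cam_to_world': array([[ 0.01700841,  0.9947598 , -0.10081495,  0.43330479],
       [-0.99978398,  0.01571582, -0.01360184, -0.00234347],
       [-0.01194618,  0.10102452,  0.99481221,  1.24679122],
       [ 0.        ,  0.        ,  0.        ,  1.        ]]), 'f': np.float64(498.47336767296923)}
{'time_s': 0.1, 'qpos': array([-1.24296704e+00,  2.38713932e-01, -1.41722866e-02,  1.31920735e+00,
        5.34700335e-06,  1.57080530e+00]), 'qvel': array([ 0.00098919, -0.00176582,  0.00207994, -0.00060149, -0.0011617 ,
       -0.00018137]), 'joint_efforts': array([ 1.21157846e-03, -5.39719999e+01,  3.46999598e+01,  1.33571739e-02,
       -1.53740402e-06,  1.31744505e-05]), 'tool_pos': array([ 0.16892361, -0.49668109,  0.2307446 ]), 'tcp_rot': array([ 8.13012800e-01, -5.82245452e-01, -5.25784828e-04, -3.79826130e-04]), 'contact_force': array([ 0.91169713, -0.17395207,  0.26255908]), 'torque': array([-0.00193106, -0.00584291, -0.0495215 ]), 'opening': 1.0025364690829306}
```

View pics/scene1.png

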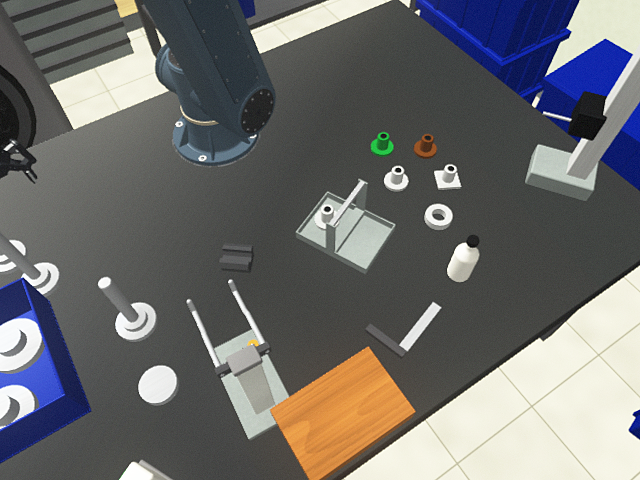

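View pics/top1.png

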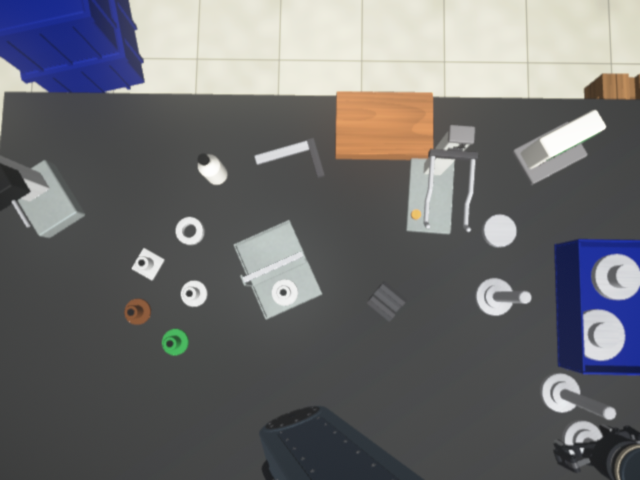

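Candidates for the bush: white round (scene 396,180 / top 193,293), white square flange (scene 448,178 / top 148,263), ring (top 190,230), green and brown look-alikes. The white round one fits; I'll confirm it in a crop.

```bash
python3 - <<'E'
from h import *
t=cap('top'); save(t,'t2',(120,210,330,330),3.8)
im=t['color']; 
a=cv2.cvtColor(im[120:250,395:495],cv2.COLOR_RGB2BGR); a=cv2.resize(a,None,fx=4,fy=4,interpolation=cv2.INTER_CUBIC)
s=cap('scene'); b=cv2.cvtColor(s['color'][270:400,180:280],cv2.COLOR_RGB2BGR); b=cv2.resize(b,None,fx=4,fy=4,interpolation=cv2.INTER_CUBIC)
cv2.imwrite('pics/hook.png',np.hstack([a,b]))
# white bush masks
for n,c,boxes in(('top',t,[(170,270,215,315)]),('scene',s,[(380,160,412,195)])):
    for x0,y0,x1,y1 in boxes:
        g=c['color'][y0:y1,x0:x1].astype(int); m=(g.min(2)>110).astype(np.uint8)
        cs,_=cv2.findContours(m,cv2.RETR_EXTERNAL,cv2.CHAIN_APPROX_NONE); k=max(cs,key=cv2.contourArea)
        e=cv2.fitEllipse(k); print(n,'ellipse',e[0][0]+x0,e[0][1]+y0,e[1],e[2], cv2.boundingRect(k))
        print(' at z=.01',onz(c,e[0][0]+x0,e[0][1]+y0,.008))
E
```

```text
top ellipse 193.48572540283203 293.20972633361816 (26.536394119262695, 27.039718627929688) 75.21027374267578 (10, 10, 28, 27)
 at z=.01 [0.43063554 0.3252284  0.008     ]
scene ellipse 395.91320610046387 178.81956100463867 (23.058734893798828, 24.89975357055664) 19.728315353393555 (4, 5, 25, 26)
 at z=.01 [0.42869452 0.33113362 0.008     ]
```

View pics/t2.png

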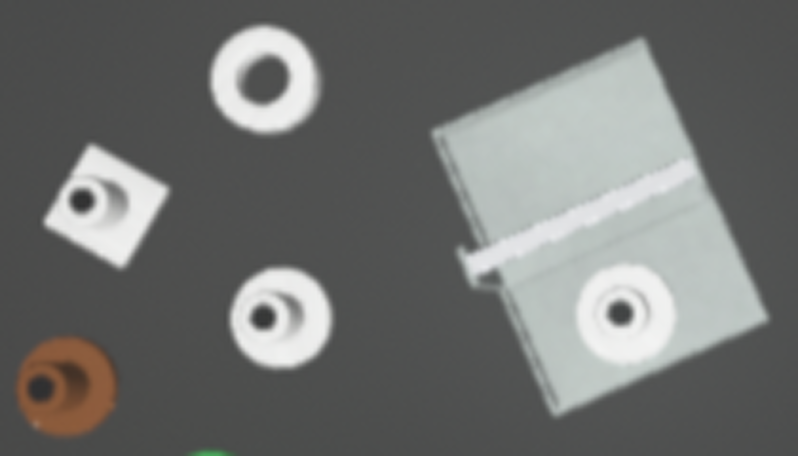

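View pics/hook.png

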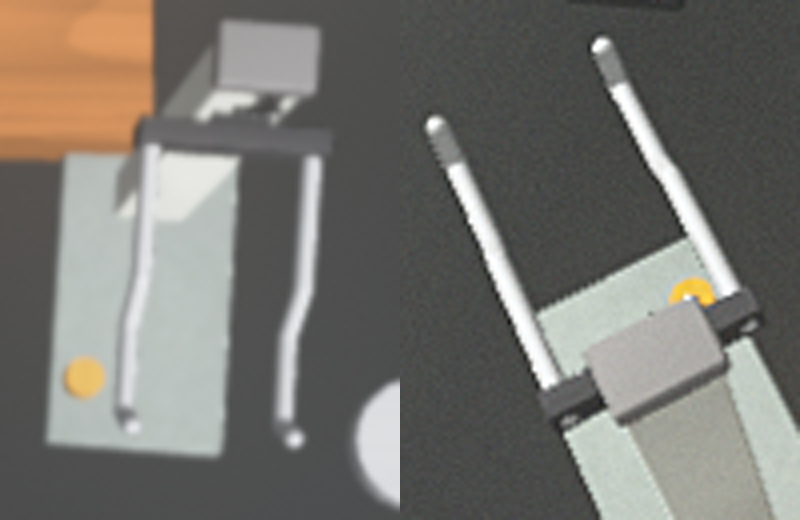

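Crop confirms: the round-flanged white bush is at top (193.5,293), with a square-flanged one at (148,263), ring (190,230). Hook tips: top (427.5,226.3),(468,229.5); scene (188.5,300.5),(230.3,281).

```bash
cat >> h.py <<'E'
def tri(c1,p1,c2,p2):
    o1,d1=ray(c1,*p1);o2,d2=ray(c2,*p2); s=np.linalg.lstsq(np.c_[d1,-d2],o2-o1,rcond=None)[0]
    a,b=o1+s[0]*d1,o2+s[1]*d2; return (a+b)/2,np.linalg.norm(a-b)
E
python3 - <<'E'
from h import *
np.set_printoptions(precision=4,suppress=True)
t=cap('top');s=cap('scene')
A=lambda u,v:(395+u/4-.4,120+v/4-.4)
B=lambda u,v:(180+(u-400)/4-.4,270+v/4-.4)
tL,tR=A(131,426),A(294,439); sL,sR=B(602,45),B(435,123)
for a,b in((tL,sL),(tR,sR)): print('tip',tri(t,a,s,b),onz(t,*a,.22))
# prong rear ends
print('rear',tri(t,A(153,145),s,B(738,290)),tri(t,A(313,158),s,B(550,385)))
C=lambda u,v:(120+u/3.8-.4,210+v/3.8-.4)
P=[onz(t,*C(*p),.029) for p in((643,38),(433,130),(555,415),(768,320))]
print('tray',P,'ctr',np.mean(P,0),[np.linalg.norm(P[i]-P[i-1]) for i in range(4)])
print('bar ends',onz(t,*C(473,263),.132),onz(t,*C(690,170),.132))
# twin and bush: hub bore (dark) top z=.05
print('bush bore',onz(t,*C(263,317),.05),'flange',onz(t,*C(281,318),.01))
print('twin bore',onz(t,*C(621,313),.054),'flange',onz(t,*C(627,315),.014))
E
```

```text
tip (array([ 0.5783, -0.2102,  0.2187]), np.float64(0.0024412173994342317)) [ 0.5777 -0.2111  0.22  ]
tip (array([ 0.5727, -0.294 ,  0.2194]), np.float64(0.002698925658098562)) [ 0.5722 -0.2952  0.22  ]
rear (array([ 0.7244, -0.2183,  0.2325]), np.float64(0.005202671320762535)) (array([ 0.7182, -0.3036,  0.2306]), np.float64(0.000631147379583484))
tray [array([0.6155, 0.0913, 0.029 ]), array([0.5533, 0.226 , 0.029 ]), array([0.372 , 0.1417, 0.029 ]), array([0.4345, 0.007 , 0.029 ])] ctr [0.4938 0.1165 0.029 ] [np.float64(0.19961358274004604), np.float64(0.1483751546201451), np.float64(0.19987186339734933), np.float64(0.14854683775572594)]
bar ends [0.4649 0.1803 0.132 ] [0.5218 0.0537 0.132 ]
bush bore [0.431  0.3254 0.05  ] flange [0.4305 0.3245 0.01  ]
twin bore [0.4373 0.0991 0.054 ] flange [0.4362 0.0986 0.014 ]
```

Request:
carry_out --motion '[[[0, 0, -7], [0, 0, -1], 0], [[0, 0, -7], [0, 0, -1], 0]]'

```text
time_s: 0.47
tool_pos: [0.1686, -0.4958, 0.2495]
tcp_rot: [0.879, -0.477, -0.002, -0.002]
contact_force: [-0.2, 0.2, 0.3]
opening: 1.003
```

```bash
cat >> h.py <<'E'
from scipy.spatial.transform import Rotation as Ro
def yaw(st):
    x=Ro.from_quat(st['tcp_rot']).as_matrix()[:,0]; return np.degrees(np.arctan2(x[1],x[0]))
def to(p,psi,n=1,st=None):
    """total turn (deg, rotvec tool) and, per row, tool shift for straight path to p with yaw psi in n rows"""
    st=st or r.sense(); R=Ro.from_quat(st['tcp_rot']); p=np.array(p)
    c,s=np.cos(np.radians(psi)),np.sin(np.radians(psi))
    T=Ro.from_matrix(np.array([[c,s,0],[s,-c,0],[0,0,-1]]))
    rv=np.degrees((R.inv()*T).as_rotvec()); d=(p-st['tool_pos'])*100
    print('t',round(st['time_s'],2),'pos',np.round(st['tool_pos'],4),'yaw',round(yaw(st),2),'q',np.round(np.degrees(st['qpos']),1),'F',np.round(st['contact_force'],1),'open',round(st['opening'],3))
    print('total turn',np.round(rv,2),'shift now-axes',np.round(R.inv().apply(d),2))
    if n>1:
        for i in range(n):
            print([[round(float(v),2) for v in rv/n],[round(float(v),2) for v in (R*Ro.from_rotvec(np.radians(rv*i/n))).inv().apply(d/n)]])
E
python3 - <<'E'
from h import *
to((.431,.325,.2),115,26)
E
```

```text
t 0.47 pos [ 0.1686 -0.4958  0.2495] yaw -57.03 q [-71.2  13.4   1.6  78.4   0.   75.8] F [-0.2  0.2  0.3] open 1.003
total turn [-3.8000e-01 -7.0000e-02 -1.7203e+02] shift now-axes [-54.56 -66.68   5.26]
[[-0.01, -0.0, -6.62], [-2.1, -2.56, 0.2]]
[[-0.01, -0.0, -6.62], [-1.79, -2.79, 0.2]]
[[-0.01, -0.0, -6.62], [-1.46, -2.98, 0.2]]
[[-0.01, -0.0, -6.62], [-1.1, -3.12, 0.2]]
[[-0.01, -0.0, -6.62], [-0.74, -3.23, 0.2]]
[[-0.01, -0.0, -6.62], [-0.36, -3.29, 0.2]]
[[-0.01, -0.0, -6.62], [0.02, -3.31, 0.2]]
[[-0.01, -0.0, -6.62], [0.41, -3.29, 0.2]]
[[-0.01, -0.0, -6.62], [0.78, -3.22, 0.2]]
[[-0.01, -0.0, -6.62], [1.15, -3.11, 0.2]]
[[-0.01, -0.0, -6.62], [1.5, -2.96, 0.19]]
[[-0.01, -0.0, -6.62], [1.83, -2.76, 0.19]]
[[-0.01, -0.0, -6.62], [2.14, -2.53, 0.19]]
[[-0.01, -0.0, -6.62], [2.41, -2.27, 0.19]]
[[-0.01, -0.0, -6.62], [2.66, -1.98, 0.19]]
[[-0.01, -0.0, -6.62], [2.87, -1.66, 0.19]]
[[-0.01, -0.0, -6.62], [3.04, -1.32, 0.19]]
[[-0.01, -0.0, -6.62], [3.17, -0.96, 0.19]]
[[-0.01, -0.0, -6.62], [3.26, -0.59, 0.19]]
[[-0.01, -0.0, -6.62], [3.31, -0.21, 0.19]]
[[-0.01, -0.0, -6.62], [3.31, 0.18, 0.19]]
[[-0.01, -0.0, -6.62], [3.27, 0.56, 0.19]]
[[-0.01, -0.0, -6.62], [3.18, 0.93, 0.19]]
[[-0.01, -0.0, -6.62], [3.05, 1.29, 0.19]]
[[-0.01, -0.0, -6.62], [2.88, 1.63, 0.19]]
[[-0.01, -0.0, -6.62], [2.68, 1.95, 0.19]]
```

Request:
carry_out --motion '[[[0, 0, -6.6], [-2.1, -2.6, 0], 0], [[0, 0, -6.6], [-1.8, -2.8, 0], 0], [[0, 0, -6.6], [-1.5, -3.0, 0], 0], [[0, 0, -6.6], [-1.1, -3.1, 0], 0], [[0, 0, -6.6], [-0.7, -3.2, 0], 0], [[0, 0, -6.6], [-0.4, -3.3, 0], 0], [[0, 0, -6.6], [0, -3.3, 0], 0], [[0, 0, -6.6], [0.4, -3.3, 0], 0], [[0, 0, -6.6], [0.8, -3.2, 0], 0], [[0, 0, -6.6], [1.2, -3.1, 0], 0], [[0, 0, -6.6], [1.5, -3.0, 0], 0], [[0, 0, -6.6], [1.8, -2.8, 0], 0], [[0, 0, -6.6], [2.1, -2.5, 0], 0], [[0, 0, -6.6], [2.4, -2.3, 0], 0], [[0, 0, -6.6], [2.7, -2.0, 0], 0], [[0, 0, -6.6], [2.9, -1.7, 0], 0], [[0, 0, -6.6], [3.0, -1.3, 0], 0], [[0, 0, -6.6], [3.2, -1.0, 0], 0], [[0, 0, -6.6], [3.3, -0.6, 0], 0], [[0, 0, -6.6], [3.3, -0.2, 0], 0]]'

```text
time_s: 2.13
tool_pos: [0.3393, 0.1696, 0.2525]
tcp_rot: [0.759, 0.651, 0.004, 0.004]
contact_force: [1.5, -1.0, 0.5]
opening: 1.0
```

```bash
python3 - <<'E'
from h import *
to((.431,.325,.15),115,11)
E
```

```text
t 2.13 pos [0.3393 0.1696 0.2525] yaw 81.19 q [ 26.8  -1.6 -15.3  75.8  -0.3  35.6] F [ 1.5 -1.   0.5] open 1.0
total turn [  0.64   0.09 -33.81] shift now-axes [16.74  6.57 10.35]
[[0.06, 0.01, -3.07], [1.52, 0.6, 0.94]]
[[0.06, 0.01, -3.07], [1.49, 0.68, 0.94]]
[[0.06, 0.01, -3.07], [1.45, 0.76, 0.94]]
[[0.06, 0.01, -3.07], [1.41, 0.84, 0.94]]
[[0.06, 0.01, -3.07], [1.36, 0.91, 0.94]]
[[0.06, 0.01, -3.07], [1.31, 0.98, 0.94]]
[[0.06, 0.01, -3.07], [1.25, 1.05, 0.94]]
[[0.06, 0.01, -3.07], [1.19, 1.12, 0.94]]
[[0.06, 0.01, -3.07], [1.13, 1.18, 0.93]]
[[0.06, 0.01, -3.07], [1.07, 1.24, 0.93]]
[[0.06, 0.01, -3.07], [1.0, 1.3, 0.93]]
```

Request:
carry_out --motion '[[[0.1, 0, -5], [2.5, 1.1, 1.2], 0], [[0.1, 0, -5], [2.4, 1.3, 1.2], 0], [[0.1, 0, -5], [2.3, 1.5, 1.2], 0], [[0.1, 0, -5], [2.2, 1.7, 1.2], 0], [[0.1, 0, -5], [2.0, 1.8, 1.2], 0], [[0.1, 0, -5], [1.8, 1.9, 1.2], 0], [[0, 0, -3], [1.2, 1.2, 1.0], 0], [[0, 0, 0], [0, 0, 0], 0]]'

```text
time_s: 2.8
tool_pos: [0.4329, 0.342, 0.1675]
tcp_rot: [0.524, 0.852, 0.002, 0.001]
contact_force: [-0.1, 0.4, -0.6]
opening: 1.0
```

```bash
python3 - <<'E'
from h import *
to((.431,.325,.016),115)
c=cap('scene'); save(c,'s3',(330,90,480,250),3.5)
t=cap('top'); print('tcp px scene',proj(c,r.sense()['tool_pos']))
E
```

```text
t 2.8 pos [0.4329 0.342  0.1675] yaw 116.85 q [38.3 17.7 -4.7 67.4 -0.1 11.5] F [-0.1  0.4 -0.6] open 1.0
total turn [0.29 0.01 1.85] shift now-axes [-1.42 -1.01 15.15]
tcp px scene [407.64580766 135.61812565]
```

View pics/s3.png

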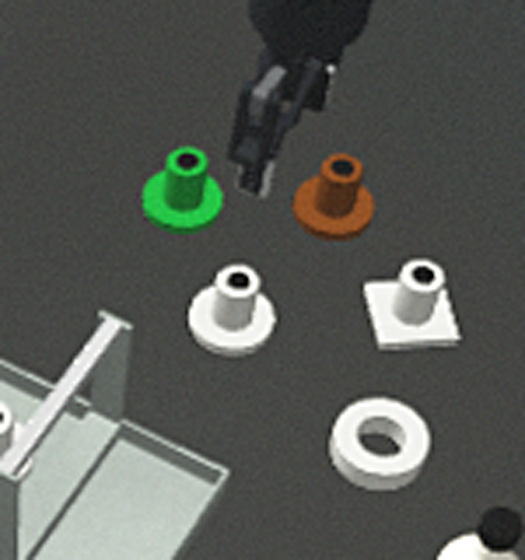

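Crop shows the white round bush (crop 238,280 = scene 398,170) free, gripper above at crop (255,190), neighbours well away. I'll check the bush by triangulation and the fingers by projection.

```bash
python3 - <<'E'
from h import *
t=cap('top');s=cap('scene')
print(tri(t,(120+263/3.8-.4,210+317/3.8-.4),s,(330+238/3.5-.4,90+281/3.5-.4)))
st=r.sense();p=np.array(st['tool_pos']);x=Ro.from_quat(st['tcp_rot']).as_matrix()[:,0]
for k in(-.0425,.0425): print((proj(s,p+k*x+[0,0,.013])-[330,90])*3.5)
E
```

```text
(array([0.4316041 , 0.32647273, 0.05024324]), np.float64(0.0025552488271619986))
[246.77671763 184.86882337]
[300.17115072 106.90447649]
```

Request:
carry_out --motion '[[[0.3, 0, 1.8], [-1.4, -1.0, 1], 0], [[0, 0, 0], [0, 0, 2.5], 0], [[0, 0, 0], [0, 0, 2.5], 0], [[0, 0, 0], [0, 0, 2], 0], [[0, 0, 0], [0, 0, 0], 0], [[0, 0, 0], [0, 0, 0], 0]]'

```text
time_s: 3.5
tool_pos: [0.4306, 0.318, 0.096]
tcp_rot: [0.544, 0.839, 0.006, 0.003]
contact_force: [0.5, 0.7, 0.5]
opening: 1.003
```

```bash
python3 - <<'E'
from h import *
to((.431,.3255,.016),115)
E
```

```text
t 3.5 pos [0.4306 0.318  0.096 ] yaw 114.04 q [ 36.5  18.8 -14.4  56.2  -0.1  12.4] F [0.5 0.7 0.5] open 1.003
total turn [ 0.72 -0.08 -0.96] shift now-axes [0.66 0.25 8.  ]
```

Request:
carry_out --motion '[[[0.7, 0, -1], [0.6, 0.3, 1.0], 0], [[0, 0, 0], [0, 0, 1.5], 0], [[0, 0, 0], [0, 0, 1.5], 0], [[0, 0, 0], [0, 0, 1], 0], [[0, 0, 0], [0, 0, 0], 0], [[0, 0, 0], [0, 0, 0], 0]]'

```text
time_s: 4.0
tool_pos: [0.435, 0.3284, 0.0511]
tcp_rot: [0.536, 0.844, 0.005, 0.001]
contact_force: [0.2, 0.7, 0.0]
opening: 1.0
```

```bash
python3 - <<'E'
from h import *
to((.431,.3255,.016),115)
E
```

```text
t 4.0 pos [0.435  0.3284 0.0511] yaw 115.14 q [ 37.   22.2 -16.6  50.7   0.1  11.8] F [0.2 0.7 0. ] open 1.0
total turn [ 0.54 -0.24  0.14] shift now-axes [-0.11 -0.52  3.51]
```

Request:
carry_out --motion '[[[0.5, -0.2, 0], [-0.1, -0.5, 0.5], 0], [[0, 0, 0], [0, 0, 1], 0], [[0, 0, 0], [0, 0, 0.7], 0], [[0, 0, 0], [0, 0, 0.5], 0], [[0, 0, 0], [0, 0, 0], 0], [[0, 0, 0], [0, 0, 0], 0]]'

```text
time_s: 4.5
tool_pos: [0.4316, 0.3263, 0.0236]
tcp_rot: [0.536, 0.844, 0.001, 0.0]
contact_force: [0.1, -1.1, 0.2]
opening: 1.001
```

```bash
python3 - <<'E'
from h import *
to((.431,.3255,.016),115)
E
```

```text
t 4.5 pos [0.4316 0.3263 0.0236] yaw 115.17 q [ 37.1  23.8 -18.8  47.3   0.   11.9] F [ 0.1 -1.1  0.2] open 1.001
total turn [ 0.15 -0.06  0.17] shift now-axes [-0.04 -0.09  0.76]
```

Request:
carry_out --motion '[[[0.1, 0, 0], [0, -0.1, 0.6], 0], [[0, 0, 0], [0, 0, 0], 0.4], [[0, 0, 0], [0, 0, 0], 0.8], [[0, 0, 0], [0, 0, 0], 1], [[0, 0, 0], [0, 0, 0], 1], [[0, 0, 0], [0, 0, 0], 1], [[0, 0, 0], [0, 0, 0], 1], [[0, 0, 0], [0, 0, 0], 1], [[0, 0, 0], [0, 0, 0], 1], [[0, 0, 0], [0, 0, 0], 1]]' --grip_force 45

```text
time_s: 5.33
tool_pos: [0.4308, 0.3259, 0.0175]
tcp_rot: [0.536, 0.844, 0.001, -0.0]
contact_force: [-0.3, 0.7, -1.5]
opening: 0.369
```

```bash
python3 - <<'E'
from h import *
to((.431,.3255,.2),115)
E
```

```text
t 5.33 pos [0.4308 0.3259 0.0175] yaw 115.17 q [ 37.1  24.2 -19.2  46.5   0.1  11.9] F [-0.3  0.7 -1.5] open 0.369
total turn [ 0.07 -0.07  0.17] shift now-axes [ -0.02   0.02 -18.25]
```

Request:
carry_out --motion '[[[0, 0, 0], [0, 0, -1], 1], [[0, 0, 0], [0, 0, -2], 1], [[0, 0, 0], [0, 0, -3], 1], [[0, 0, 0], [0, 0, -3], 1], [[0, 0, 0], [0, 0, -3], 1], [[0, 0, 0], [0, 0, -2], 1], [[0, 0, 0], [0, 0, -1], 1], [[0, 0, 0], [0, 0, 0], 1]]'

```text
time_s: 6.0
tool_pos: [0.4288, 0.3241, 0.1776]
tcp_rot: [0.536, 0.844, -0.001, -0.001]
contact_force: [-0.2, 0.0, -1.7]
opening: 0.374
```

```bash
python3 - <<'E'
from h import *
to((.5447,.1402,.18),115)
E
```

```text
t 6.0 pos [0.4288 0.3241 0.1776] yaw 115.17 q [37.1 16.3 -5.1 68.7  0.1 11.9] F [-0.2  0.  -1.7] open 0.374
total turn [-0.15 -0.02  0.17] shift now-axes [-21.58   2.67  -0.26]
```

Request:
carry_out --motion '[[[0, 0, 0], [-1.2, 0.1, 0], 1], [[0, 0, 0], [-2.4, 0.3, 0], 1], [[0, 0, 0], [-2.7, 0.3, 0], 1], [[0, 0, 0], [-2.7, 0.3, 0], 1], [[0, 0, 0], [-2.7, 0.3, 0], 1], [[0, 0, 0], [-2.7, 0.3, 0], 1], [[0, 0, 0], [-2.7, 0.3, 0], 1], [[0, 0, 0], [-2, 0.3, 0], 1], [[0, 0, 0], [-1, 0.2, 0], 1], [[0, 0, 0], [0, 0, 0], 1], [[0, 0, 0], [0, 0, 0], 1]]'

```text
time_s: 6.92
tool_pos: [0.5373, 0.1388, 0.1704]
tcp_rot: [0.535, 0.845, -0.005, -0.004]
contact_force: [-1.1, 0.1, -1.6]
opening: 0.372
```

```bash
python3 - <<'E'
from h import *
to((.5447,.1402,.10),115)
t=cap('top');save(t,'t3',(210,200,350,340),4)
E
```

```text
t 6.92 pos [0.5373 0.1388 0.1704] yaw 115.29 q [ 14.5  18.6  -2.8  69.3  -0.1 -10.8] F [-1.1  0.1 -1.6] open 0.372
total turn [-0.76 -0.07  0.29] shift now-axes [-0.2   0.82  7.03]
```

View pics/t3.png

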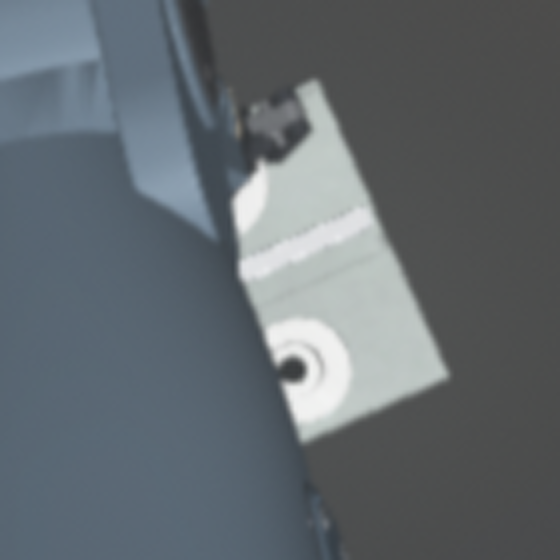

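The arm covers most of the view; the carrier (corner at crop 318,80) is unmoved. Lower in steps.

Request:
carry_out --motion '[[[-0.7, 0, 0.3], [-0.2, 0.8, 0.5], 1], [[0, 0, 0], [0, 0, 1.5], 1], [[0, 0, 0], [0, 0, 2], 1], [[0, 0, 0], [0, 0, 1.5], 1], [[0, 0, 0], [0, 0, 0.5], 1], [[0, 0, 0], [0, 0, 0], 1], [[0, 0, 0], [0, 0, 0], 1]]'

```text
time_s: 7.55
tool_pos: [0.545, 0.1477, 0.1073]
tcp_rot: [0.534, 0.845, 0.002, 0.0]
contact_force: [0.7, -0.0, -2.5]
opening: 0.365
```

```bash
python3 - <<'E'
from h import *
to((.5447,.1402,.022),115)
E
```

```text
t 7.55 pos [0.545  0.1477 0.1073] yaw 115.41 q [ 15.1  21.2  -8.7  59.9   0.2 -10.3] F [ 0.7 -0.  -2.5] open 0.365
total turn [ 0.25 -0.13  0.41] shift now-axes [-0.68 -0.39  8.52]
```

Request:
carry_out --motion '[[[0.2, -0.1, 0.4], [-0.6, -0.4, 0.5], 1], [[0, 0, 0], [0, 0, 1], 1], [[0, 0, 0], [0, 0, 1], 1], [[0, 0, 0], [0, 0, 0.5], 1], [[0, 0, 0], [0, 0, 0], 1], [[0, 0, 0], [0, 0, 0], 1]]'

```text
time_s: 8.05
tool_pos: [0.5453, 0.1409, 0.0764]
tcp_rot: [0.537, 0.843, 0.002, 0.001]
contact_force: [-0.4, -0.7, -1.4]
opening: 0.371
```

```bash
python3 - <<'E'
from h import *
to((.5447,.1402,.022),115)
E
```

```text
t 8.05 pos [0.5453 0.1409 0.0764] yaw 115.01 q [ 14.5  22.5 -11.6  55.6   0.  -10.5] F [-0.4 -0.7 -1.4] open 0.371
total turn [0.25 0.02 0.01] shift now-axes [-0.03 -0.1   5.44]
```

Request:
carry_out --motion '[[[0.2, 0, 0], [0, -0.1, 0.5], 1], [[0, 0, 0], [0, 0, 0.9], 1], [[0, 0, 0], [0, 0, 0.9], 1], [[0, 0, 0], [0, 0, 0.9], 1], [[0, 0, 0], [0, 0, 0.5], 1], [[0, 0, 0], [0, 0, 0], 1], [[0, 0, 0], [0, 0, 0], 1]]'

```text
time_s: 8.63
tool_pos: [0.5443, 0.1404, 0.0351]
tcp_rot: [0.537, 0.843, 0.0, 0.0]
contact_force: [-0.0, -0.6, -2.1]
opening: 0.368
```

```bash
python3 - <<'E'
from h import *
to((.5447,.1402,.022),115)
E
```

```text
t 8.63 pos [0.5443 0.1404 0.0351] yaw 115.0 q [ 14.5  24.9 -14.8  50.3  -0.  -10.5] F [-0.  -0.6 -2.1] open 0.368
total turn [0.02 0.01 0.  ] shift now-axes [-0.03  0.03  1.31]
```

Request:
carry_out --motion '[[[0, 0, 0], [0, 0, 0.5], 1], [[0, 0, 0], [0, 0, 0.4], 1], [[0, 0, 0], [0, 0, 0.2], 1], [[0, 0, 0], [0, 0, 0.1], 1], [[0, 0, 0], [0, 0, 0], 1]]'

```text
time_s: 9.05
tool_pos: [0.5448, 0.1405, 0.0224]
tcp_rot: [0.537, 0.843, 0.0, 0.0]
contact_force: [-0.4, 0.4, -1.5]
opening: 0.372
```

```bash
python3 - <<'E'
from h import *
to((.5447,.1402,.022),115)
E
```

```text
t 9.05 pos [0.5448 0.1405 0.0224] yaw 115.01 q [ 14.5  25.7 -15.7  48.6  -0.  -10.5] F [-0.4  0.4 -1.5] open 0.372
total turn [0.07 0.02 0.01] shift now-axes [-0.02 -0.02  0.04]
```

Request:
carry_out --motion '[[[0, 0, 0], [0, 0, 0.1], 1], [[0, 0, 0], [0, 0, 0], 0.55], [[0, 0, 0], [0, 0, 0], 0.45], [[0, 0, 0], [0, 0, 0], 0.3], [[0, 0, 0], [0, 0, 0], 0.2], [[0, 0, 0], [0, 0, 0], 0.2]]'

```text
time_s: 9.55
tool_pos: [0.5461, 0.1408, 0.0228]
tcp_rot: [0.537, 0.843, 0.002, 0.002]
contact_force: [-0.0, -0.1, 0.3]
opening: 0.801
```

```bash
python3 - <<'E'
from h import *
to((.5447,.1402,.2),115)
E
```

```text
t 9.55 pos [0.5461 0.1408 0.0228] yaw 115.0 q [ 14.5  25.7 -15.6  48.5  -0.  -10.5] F [-0.  -0.1  0.3] open 0.801
total turn [0.24 0.05 0.  ] shift now-axes [ -0.02  -0.08 -17.73]
```

Request:
carry_out --motion '[[[0, 0, 0], [0, 0, -0.7], 0.2], [[0, 0, 0], [0, 0, -1.5], 0.2], [[0, 0, 0], [0, 0, -2.5], 0.2], [[0, 0, 0], [0, 0, -3], 0.2], [[0, 0, 0], [0, 0, -3], 0.2], [[0, 0, 0], [0, 0, -3], 0.2], [[0, 0, 0], [0, 0, -2], 0.2], [[0, 0, 0], [0, 0, -1], 0.2], [[0, 0, 0], [0, 0, 0], 0.2]]'

```text
time_s: 10.3
tool_pos: [0.5438, 0.1403, 0.2014]
tcp_rot: [0.537, 0.843, 0.001, 0.001]
contact_force: [0.1, 0.4, -0.2]
opening: 0.8
```

```bash
python3 - <<'E'
from h import *
to((.4936,.1167,.19),25,14)
E
```

```text
t 10.3 pos [0.5438 0.1403 0.2014] yaw 115.01 q [ 14.5  17.7   0.5  72.6  -0.  -10.5] F [ 0.1  0.4 -0.2] open 0.8
total turn [ 0.21 -0.13 90.01] shift now-axes [-0.01 -5.55  1.12]
[[0.01, -0.01, 6.43], [-0.0, -0.4, 0.08]]
[[0.01, -0.01, 6.43], [-0.05, -0.39, 0.08]]
[[0.01, -0.01, 6.43], [-0.09, -0.39, 0.08]]
[[0.01, -0.01, 6.43], [-0.13, -0.37, 0.08]]
[[0.01, -0.01, 6.43], [-0.17, -0.36, 0.08]]
[[0.01, -0.01, 6.43], [-0.21, -0.34, 0.08]]
[[0.01, -0.01, 6.43], [-0.25, -0.31, 0.08]]
[[0.01, -0.01, 6.43], [-0.28, -0.28, 0.08]]
[[0.01, -0.01, 6.43], [-0.31, -0.25, 0.08]]
[[0.01, -0.01, 6.43], [-0.34, -0.21, 0.08]]
[[0.01, -0.01, 6.43], [-0.36, -0.17, 0.08]]
[[0.01, -0.01, 6.43], [-0.37, -0.13, 0.08]]
[[0.01, -0.01, 6.43], [-0.39, -0.09, 0.08]]
[[0.01, -0.01, 6.43], [-0.39, -0.04, 0.08]]
```

Request:
carry_out --motion '[[[0, 0, 6.5], [0, -0.4, 0], 0.2], [[0, 0, 6.5], [0, -0.4, 0], 0.2], [[0, 0, 6.5], [-0.1, -0.4, 0], 0.2], [[0, 0, 6.5], [-0.1, -0.4, 0], 0.2], [[0, 0, 6.5], [-0.2, -0.4, 0], 0.2], [[0, 0, 6.5], [-0.2, -0.3, 0], 0.2], [[0, 0, 6.5], [-0.3, -0.3, 0], 0.2], [[0, 0, 6.5], [-0.3, -0.3, 0], 0.2], [[0, 0, 6.5], [-0.3, -0.3, 0], 0.2], [[0, 0, 6.5], [-0.3, -0.2, 0], 0.2], [[0, 0, 6.5], [-0.4, -0.2, 0], 0.2], [[0, 0, 6.5], [-0.4, -0.1, 0], 0.2], [[0, 0, 6], [-0.4, -0.1, 0], 0.2], [[0, 0, 3], [-0.4, 0, 0], 0.2], [[0, 0, 0], [0, 0, 0], 0.2], [[0, 0, 0], [0, 0, 0], 0.2]]'

```text
time_s: 11.63
tool_pos: [0.4835, 0.1158, 0.1945]
tcp_rot: [0.979, 0.205, -0.003, 0.0]
contact_force: [0.5, 0.3, 0.3]
opening: 0.795
```

```bash
python3 - <<'E'
from h import *
to((.4936,.1167,.107),25)
c=cap('scene'); save(c,'s4',(280,170,420,275),5.5)
E
```

```text
t 11.63 pos [0.4835 0.1158 0.1945] yaw 23.71 q [13.5 12.  -8.4 69.9 -0.  79.8] F [0.5 0.3 0.3] open 0.795
total turn [-0.05  0.29 -1.29] shift now-axes [1.01 0.33 8.75]
```

View pics/s4.png

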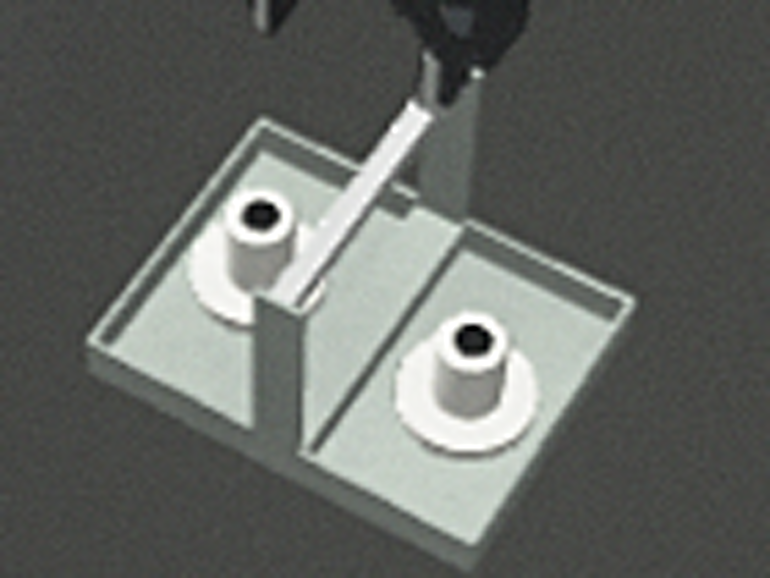

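Crop shows the loaded bush (crop 470,360) upright and central in its compartment, the twin at (260,250) undisturbed. Now the bar.

Request:
carry_out --motion '[[[0, 0.3, -1.3], [1.0, 0.3, 0.5], 0.2], [[0, 0, 0], [0, 0, 1.5], 0.2], [[0, 0, 0], [0, 0, 1.5], 0.2], [[0, 0, 0], [0, 0, 1.0], 0.2], [[0, 0, 0], [0, 0, 0], 0.2], [[0, 0, 0], [0, 0, 0], 0.2]]'

```text
time_s: 12.18
tool_pos: [0.4957, 0.1178, 0.1475]
tcp_rot: [0.975, 0.223, 0.001, -0.001]
contact_force: [0.7, -0.2, 0.3]
opening: 0.797
```

```bash
python3 - <<'E'
from h import *
to((.4936,.1167,.107),25)
E
```

```text
t 12.18 pos [0.4957 0.1178 0.1475] yaw 25.77 q [ 13.3  14.6 -12.2  63.2   0.1  77.6] F [ 0.7 -0.2  0.3] open 0.797
total turn [-0.04 -0.09  0.77] shift now-axes [-0.24  0.01  4.05]
```

Request:
carry_out --motion '[[[0, -0.1, 0.8], [-0.2, 0, 0.5], 0.2], [[0, 0, 0], [0, 0, 1], 0.2], [[0, 0, 0], [0, 0, 1], 0.2], [[0, 0, 0], [0, 0, 0.9], 0.2], [[0, 0, 0], [0, 0, 0.4], 0.2], [[0, 0, 0], [0, 0, 0], 0.2], [[0, 0, 0], [0, 0, 0], 0.2]]'

```text
time_s: 12.77
tool_pos: [0.4944, 0.1171, 0.1067]
tcp_rot: [0.976, 0.217, 0.0, -0.0]
contact_force: [-0.1, -1.0, 0.0]
opening: 0.8
```

```bash
python3 - <<'E'
from h import *
to((.4936,.1167,.107),25)
E
```

```text
t 12.77 pos [0.4944 0.1171 0.1067] yaw 25.01 q [ 13.3  16.3 -16.3  57.4   0.   78.3] F [-0.1 -1.   0. ] open 0.8
total turn [-0.03 -0.06  0.01] shift now-axes [-0.09  0.   -0.03]
```

Request:
carry_out --motion '[[[0, 0, 0], [-0.1, 0, 0], 0.4], [[0, 0, 0], [0, 0, 0], 0.6], [[0, 0, 0], [0, 0, 0], 0.75], [[0, 0, 0], [0, 0, 0], 0.85], [[0, 0, 0], [0, 0, 0], 1], [[0, 0, 0], [0, 0, 0], 1], [[0, 0, 0], [0, 0, 0], 1], [[0, 0, 0], [0, 0, 0], 1], [[0, 0, 0], [0, 0, 0], 1]]' --grip_force 90

```text
time_s: 13.52
tool_pos: [0.4943, 0.1168, 0.1078]
tcp_rot: [0.976, 0.217, 0.001, -0.0]
contact_force: [0.3, 0.5, -1.5]
opening: 0.12
```

```bash
python3 - <<'E'
from h import *
to((.4936,.1167,.22),25)
E
```

```text
t 13.52 pos [0.4943 0.1168 0.1078] yaw 25.02 q [ 13.3  16.1 -16.4  57.4   0.   78.3] F [ 0.3  0.5 -1.5] open 0.12
total turn [-0.   -0.17  0.02] shift now-axes [-3.000e-02 -1.000e-02 -1.122e+01]
```

Request:
carry_out --motion '[[[0, 0, 0], [0, 0, -0.3], 1], [[0, 0, 0], [0, 0, -0.6], 1], [[0, 0, 0], [0, 0, -1], 1], [[0, 0, 0], [0, 0, -1.3], 1], [[0, 0, 0], [0, 0, -1.5], 1], [[0, 0, 0], [0, 0, -1.5], 1], [[0, 0, 0], [0, 0, -1.5], 1], [[0, 0, 0], [0, 0, -1.5], 1], [[0, 0, 0], [0, 0, -1.3], 1], [[0, 0, 0], [0, 0, -1], 1], [[0, 0, 0], [0, 0, -0.6], 1], [[0, 0, 0], [0, 0, -0.3], 1], [[0, 0, 0], [0, 0, 0], 1]]'

```text
time_s: 14.6
tool_pos: [0.488, 0.1152, 0.2358]
tcp_rot: [0.976, 0.217, -0.007, -0.0]
contact_force: [0.1, 0.9, -7.1]
opening: 0.117
```

```bash
python3 - <<'E'
from h import *
st=r.sense(); print(st['torque'])
to((.47,-.2455,.24),-3.6,20)
c=cap('scene'); save(c,'s5',(250,110,420,260),4.5)
E
```

```text
[-0.03220836 -0.0625036  -0.0067577 ]
t 14.6 pos [0.488  0.1152 0.2358] yaw 25.02 q [13.3 11.8 -2.5 76.4  0.  78.2] F [ 0.1  0.9 -7.1] open 0.117
total turn [1.000e-02 7.700e-01 2.862e+01] shift now-axes [-16.89  31.92  -0.3 ]
[[0.0, 0.04, 1.43], [-0.84, 1.6, -0.02]]
[[0.0, 0.04, 1.43], [-0.8, 1.62, -0.02]]
[[0.0, 0.04, 1.43], [-0.76, 1.64, -0.02]]
[[0.0, 0.04, 1.43], [-0.72, 1.65, -0.02]]
[[0.0, 0.04, 1.43], [-0.68, 1.67, -0.02]]
[[0.0, 0.04, 1.43], [-0.64, 1.69, -0.02]]
[[0.0, 0.04, 1.43], [-0.6, 1.7, -0.02]]
[[0.0, 0.04, 1.43], [-0.55, 1.72, -0.02]]
[[0.0, 0.04, 1.43], [-0.51, 1.73, -0.02]]
[[0.0, 0.04, 1.43], [-0.47, 1.74, -0.02]]
[[0.0, 0.04, 1.43], [-0.42, 1.76, -0.02]]
[[0.0, 0.04, 1.43], [-0.38, 1.77, -0.02]]
[[0.0, 0.04, 1.43], [-0.34, 1.77, -0.02]]
[[0.0, 0.04, 1.43], [-0.29, 1.78, -0.02]]
[[0.0, 0.04, 1.43], [-0.25, 1.79, -0.02]]
[[0.0, 0.04, 1.43], [-0.2, 1.79, -0.02]]
[[0.0, 0.04, 1.43], [-0.16, 1.8, -0.02]]
[[0.0, 0.04, 1.43], [-0.11, 1.8, -0.02]]
[[0.0, 0.04, 1.43], [-0.07, 1.8, -0.02]]
[[0.0, 0.04, 1.43], [-0.02, 1.81, -0.02]]
```

View pics/s5.png

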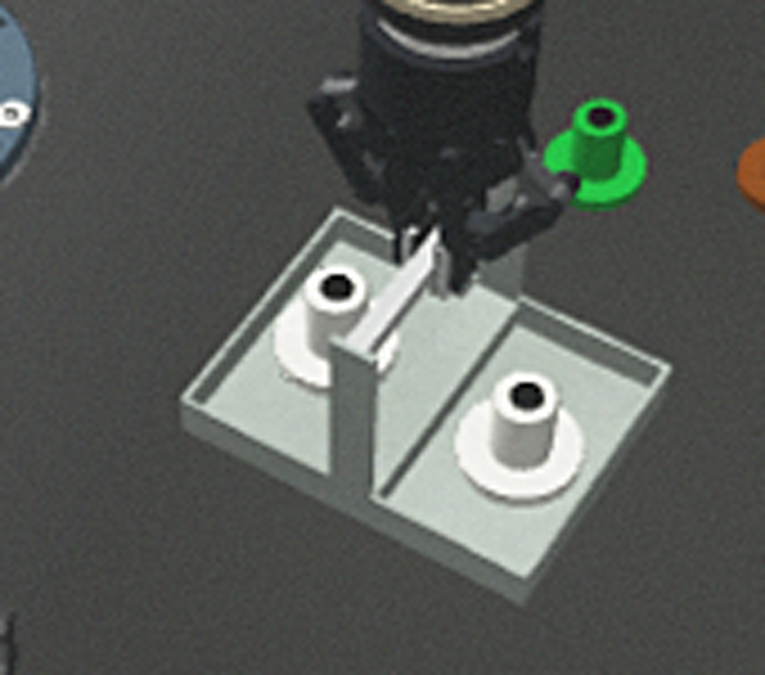

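Carrier hangs level in the gripper, both bushes upright (crop 335,320 and 520,440). Carry it to the front of the hook.

Request:
carry_out --motion '[[[0, 0.3, 0.5], [-0.3, 0.6, 0], 1], [[0, 0.3, 1], [-0.5, 1.1, 0], 1], [[0, 0.2, 1.5], [-0.8, 1.6, 0], 1], [[0, 0, 1.5], [-0.8, 1.6, 0], 1], [[0, 0, 1.5], [-0.7, 1.7, 0], 1], [[0, 0, 1.5], [-0.7, 1.7, 0], 1], [[0, 0, 1.5], [-0.7, 1.7, 0], 1], [[0, 0, 1.5], [-0.6, 1.7, 0], 1], [[0, 0, 1.5], [-0.6, 1.7, 0], 1], [[0, 0, 1.5], [-0.5, 1.7, 0], 1], [[0, 0, 1.5], [-0.5, 1.7, 0], 1], [[0, 0, 1.5], [-0.5, 1.8, 0], 1], [[0, 0, 1.5], [-0.4, 1.8, 0], 1], [[0, 0, 1.5], [-0.4, 1.8, 0], 1], [[0, 0, 1.5], [-0.3, 1.8, 0], 1], [[0, 0, 1.5], [-0.3, 1.8, 0], 1], [[0, 0, 1.5], [-0.2, 1.6, 0], 1], [[0, 0, 1.2], [-0.1, 1.2, 0], 1], [[0, 0, 0.6], [0, 0.6, 0], 1], [[0, 0, 0], [0, 0, 0], 1]]'

```text
time_s: 16.32
tool_pos: [0.4444, -0.2214, 0.2227]
tcp_rot: [0.999, -0.031, -0.009, -0.0]
contact_force: [0.4, 0.3, -7.1]
opening: 0.122
```

```bash
python3 - <<'E'
from h import *
to((.47,-.2455,.235),-3.6,7)
E
```

```text
t 16.32 pos [ 0.4444 -0.2214  0.2227] yaw -3.52 q [-26.2  11.7  -4.6  74.6  -0.4  67.3] F [ 0.4  0.3 -7.1] open 0.122
total turn [0.01 0.98 0.08] shift now-axes [ 2.69  2.25 -1.27]
[[0.0, 0.14, 0.01], [0.38, 0.32, -0.18]]
[[0.0, 0.14, 0.01], [0.38, 0.32, -0.18]]
[[0.0, 0.14, 0.01], [0.38, 0.32, -0.18]]
[[0.0, 0.14, 0.01], [0.39, 0.32, -0.18]]
[[0.0, 0.14, 0.01], [0.39, 0.32, -0.18]]
[[0.0, 0.14, 0.01], [0.39, 0.32, -0.18]]
[[0.0, 0.14, 0.01], [0.39, 0.32, -0.18]]
```

Request:
carry_out --motion '[[[0, 0.3, 0], [0.2, 0.5, -0.3], 1], [[0, 0.3, 0], [0.3, 0.7, -0.4], 1], [[0, 0.3, 0], [0.3, 0.6, -0.4], 1], [[0, 0.1, 0], [0.2, 0.4, -0.2], 1], [[0, 0, 0], [0, 0, 0], 1], [[0, 0, 0], [0, 0, 0], 1]]'

```text
time_s: 16.82
tool_pos: [0.4536, -0.2451, 0.2368]
tcp_rot: [1.0, -0.03, 0.001, -0.0]
contact_force: [0.6, 0.5, -6.4]
opening: 0.12
```

```bash
python3 - <<'E'
from h import *
to((.6085,-.2542,.235),-3.6)
c=cap('scene'); save(c,'s6',(130,160,310,360),3)
E
```

```text
t 16.82 pos [ 0.4536 -0.2451  0.2368] yaw -3.4 q [-28.4  12.6  -1.4  75.9   0.1  65. ] F [ 0.6  0.5 -6.4] open 0.12
total turn [-0.04 -0.11  0.2 ] shift now-axes [ 1.552e+01 -1.000e-02  2.100e-01]
```

View pics/s6.png

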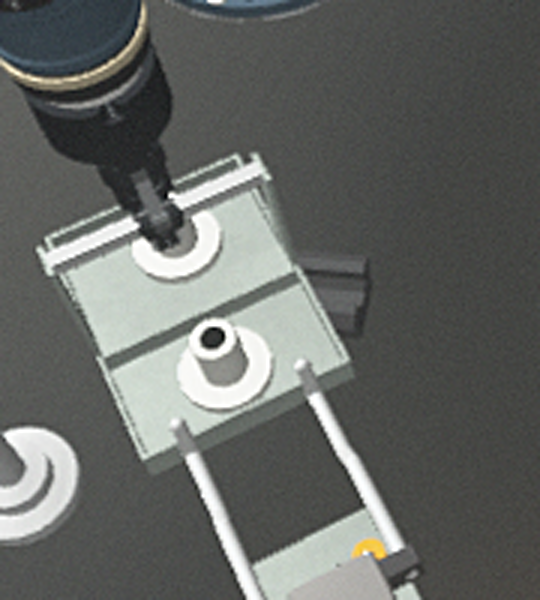

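Carrier in front of the hook, prong tips (crop 176,425 and 302,366) above the tray and between the uprights; I'll check bar alignment numerically.

```bash
python3 - <<'E'
from h import *
c=cap('scene'); D=lambda u,v:(130+u/3-.35,160+v/3-.35)
a=onz(c,*D(50,260),.261); b=onz(c,*D(262,172),.261); d=b-a
print(a,b,'mid',(a+b)/2,'len',np.linalg.norm(d),'x-yaw',np.degrees(np.arctan2(d[1],d[0]))-90)
a=onz(c,*D(176,425),.221); b=onz(c,*D(302,366),.221); d=b-a
print(a,b,'mid',(a+b)/2,'len',np.linalg.norm(d),'x-yaw',np.degrees(np.arctan2(d[1],d[0]))-90)
E
```

```text
[ 0.45108674 -0.31240195  0.261     ] [ 0.46321088 -0.1706131   0.261     ] mid [ 0.45714881 -0.24150752  0.261     ] len 0.1423062641946191 x-yaw -4.887384214960036
[ 0.57609789 -0.29369697  0.221     ] [ 0.58193549 -0.20979289  0.221     ] mid [ 0.57901669 -0.25174493  0.221     ] len 0.08410691110315739 x-yaw -3.9799244740164994
```

Request:
carry_out --motion '[[[0, 0, 0], [0.4, 0, 0], 1], [[0, 0, 0], [0.8, 0, 0], 1], [[0, 0, 0], [1.1, 0, 0], 1], [[0, 0, 0], [1.2, 0, 0], 1], [[0, 0, 0], [1.2, 0, 0], 1], [[0, 0, 0], [1.2, 0, 0], 1], [[0, 0, 0], [1.0, 0, 0], 1], [[0, 0, 0], [0.7, 0, 0], 1], [[0, 0, 0], [0.3, 0, 0], 1], [[0, 0, 0], [0, 0, 0], 1]]'

```text
time_s: 17.75
tool_pos: [0.5428, -0.2475, 0.2345]
tcp_rot: [1.0, -0.028, 0.001, -0.001]
contact_force: [-0.4, -0.8, -7.7]
opening: 0.119
```

```bash
python3 - <<'E'
from h import *
to((.608,-.2555,.235),-3.3)
E
```

```text
t 17.75 pos [ 0.5428 -0.2475  0.2345] yaw -3.21 q [-24.6  20.7   9.8  79.1   0.1  68.6] F [-0.4 -0.8 -7.7] open 0.119
total turn [-0.12 -0.07  0.09] shift now-axes [ 6.55  0.43 -0.04]
```

Request:
carry_out --motion '[[[0, 0, 0], [0.4, 0.1, -0.1], 1], [[0, 0, 0], [0.8, 0.1, -0.1], 1], [[0, 0, 0], [1.1, 0.1, 0], 1], [[0, 0, 0], [1.2, 0.1, 0], 1], [[0, 0, 0], [1.1, 0, 0], 1], [[0, 0, 0], [0.8, 0, 0], 1], [[0, 0, 0], [0.4, 0, 0], 1], [[0, 0, 0], [0, 0, 0], 1], [[0, 0, 0], [0, 0, 0], 1]]'

```text
time_s: 18.5
tool_pos: [0.6037, -0.2559, 0.2374]
tcp_rot: [1.0, -0.029, 0.0, -0.001]
contact_force: [0.1, 0.5, -6.4]
opening: 0.122
```

```bash
python3 - <<'E'
from h import *
to((.608,-.2555,.188),-3.3)
c=cap('scene'); save(c,'s7',(150,200,300,370),3.5)
E
```

```text
t 18.5 pos [ 0.6037 -0.2559  0.2374] yaw -3.3 q [-23.   26.9  20.1  83.2   0.1  70.3] F [ 0.1  0.5 -6.4] open 0.122
total turn [-0.11 -0.04 -0.  ] shift now-axes [ 0.42 -0.06  4.94]
```

View pics/s7.png

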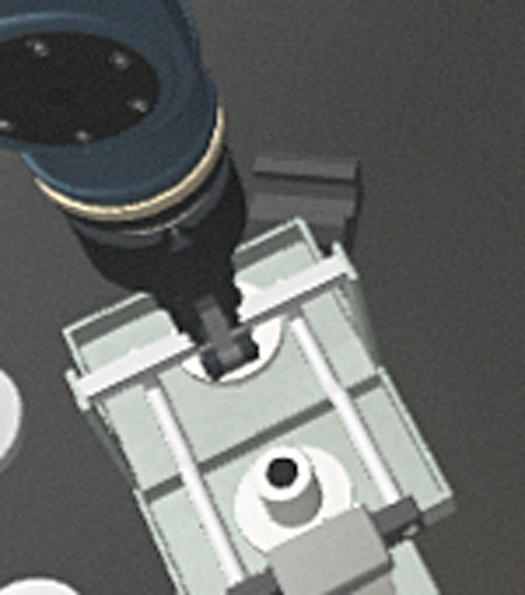

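Bar lies over both prongs (crossings at crop 150,365 and 297,300), symmetrical, uprights outside. Lower now.

Request:
carry_out --motion '[[[0, 0, 0], [0.3, 0, 0.3], 1], [[0, 0, 0], [0.1, 0, 0.6], 1], [[0, 0, 0], [0, 0, 0.7], 1], [[0, 0, 0], [0, 0, 0.7], 1], [[0, 0, 0], [0, 0, 0.6], 1], [[0, 0, 0], [0, 0, 0.4], 1], [[0, 0, 0], [0, 0, 0.2], 1], [[0, 0, 0], [0, 0, 0], 1], [[0, 0, 0], [0, 0, 0], 1]]'

```text
time_s: 19.3
tool_pos: [0.6054, -0.2558, 0.198]
tcp_rot: [1.0, -0.029, -0.001, -0.001]
contact_force: [-0.4, -0.8, -7.3]
opening: 0.119
```

```bash
python3 - <<'E'
from h import *
to((.608,-.2555,.188),-3.3)
E
```

```text
t 19.3 pos [ 0.6054 -0.2558  0.198 ] yaw -3.35 q [-23.   27.7  15.6  78.1   0.1  70.4] F [-0.4 -0.8 -7.3] open 0.119
total turn [-0.15  0.1  -0.05] shift now-axes [ 0.26 -0.05  1.  ]
```

Request:
carry_out --motion '[[[-0.1, 0.1, 0], [0.2, 0, 0.2], 1], [[0, 0, 0], [0, 0, 0.3], 1], [[0, 0, 0], [0, 0, 0.3], 1], [[0, 0, 0], [0, 0, 0.3], 1], [[0, 0, 0], [0, 0, 0.3], 1], [[0, 0, 0], [0, 0, 0.3], 1], [[0, 0, 0], [0, 0, 0.1], 1], [[0, 0, 0], [0, 0, 0], 1], [[0, 0, 0], [0, 0, 0], 1]]'

```text
time_s: 20.05
tool_pos: [0.6085, -0.2563, 0.1806]
tcp_rot: [1.0, -0.029, 0.002, 0.0]
contact_force: [-1.5, 0.6, -2.4]
opening: 0.125
```

```bash
python3 - <<'E'
from h import *
to((.608,-.2555,.176),-3.3); print(r.sense()['torque'])
E
```

```text
t 20.05 pos [ 0.6085 -0.2563  0.1806] yaw -3.35 q [-22.9  28.   13.6  75.4   0.   70.5] F [-1.5  0.6 -2.4] open 0.125
total turn [ 0.04 -0.22 -0.05] shift now-axes [-0.06 -0.08  0.46]
[0.05614171 0.25842348 0.05290059]
```

Request:
carry_out --motion '[[[0, -0.1, 0], [-0.1, 0, 0.2], 1], [[0, -0.1, 0], [0, 0, 0.2], 1], [[0, 0, 0], [0, 0, 0.1], 1], [[0, 0, 0], [0, 0, 0], 1], [[0, 0, 0], [0, 0, 0], 1]]'

```text
time_s: 20.47
tool_pos: [0.6083, -0.2563, 0.1771]
tcp_rot: [1.0, -0.029, 0.002, 0.001]
contact_force: [-1.0, 1.0, -0.8]
opening: 0.118
```

```bash
python3 - <<'E'
from h import *
to((.608,-.2555,.176),-3.3); print(r.sense()['torque'])
E
```

```text
t 20.47 pos [ 0.6083 -0.2563  0.1771] yaw -3.34 q [-22.8  28.   13.2  74.9  -0.   70.5] F [-1.   1.  -0.8] open 0.118
total turn [ 0.08 -0.2  -0.04] shift now-axes [-0.04 -0.08  0.11]
[ 0.1575654   0.20901656 -0.02139178]
```

Request:
carry_out --motion '[[[0, -0.2, 0], [0, -0.1, 0.1], 1], [[0, 0, 0], [0, 0, 0], 1], [[0, 0, 0], [0, 0, 0], 0.87], [[0, 0, 0], [0, 0, 0], 0.84], [[0, 0, 0], [0, 0, 0], 0.8], [[0, 0, 0], [0, 0, 0], 0.75], [[0, 0, 0], [0, 0, 0], 0.7], [[0, 0, 0], [0, 0, 0], 0.6], [[0, 0, 0], [0, 0, 0], 0.5], [[0, 0, 0], [0, 0, 0], 0.5]]' --grip_force 30

```text
time_s: 21.3
tool_pos: [0.6096, -0.256, 0.1772]
tcp_rot: [1.0, -0.029, 0.001, 0.001]
contact_force: [-0.1, -1.2, 0.3]
opening: 0.5
```

```bash
python3 - <<'E'
from h import *
to((.608,-.2555,.26),-3.3)
c=cap('scene'); save(c,'s8',(150,200,300,370),3.5)
E
```

```text
t 21.3 pos [ 0.6096 -0.256   0.1772] yaw -3.35 q [-22.7  28.2  13.4  75.   -0.1  70.6] F [-0.1 -1.2  0.3] open 0.5
total turn [ 0.17 -0.16 -0.05] shift now-axes [-0.14 -0.01 -8.28]
```

View pics/s8.png

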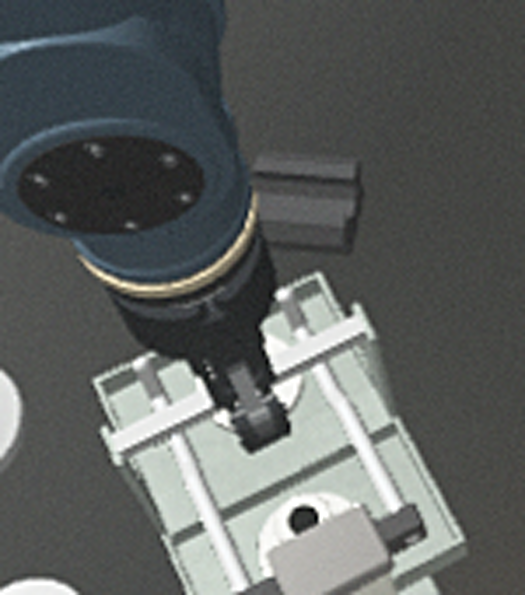

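Bar sits in both prongs behind the tips (crop 155,375 and 295,310), fingers open, force about zero. Retreat upward.

Request:
carry_out --motion '[[[0, 0, 0], [0, 0, -0.3], 0.5], [[0, 0, 0], [0, 0, -0.7], 0.5], [[0, 0, 0], [0, 0, -1.2], 0.5], [[0, 0, 0], [0, 0, -2], 0.5], [[0, 0, 0], [0, 0, -2.5], 0.5], [[0, 0, 0], [0, 0, -2.5], 0.5], [[0, 0, 0], [0, 0, -2], 0.5], [[0, 0, 0], [-2, 0, -2], 0.5], [[0, 0, 0], [-3, 0, -2], 0.5], [[0, 0, 0], [-3, 0, -1], 0.5], [[0, 0, 0], [-3, 0, 0], 0.5], [[0, 0, 0], [-3, 0, 0], 0.5], [[0, 0, 0], [-3, 0, 0], 0.5], [[0, 0, 0], [-2, 0, 0], 0.5], [[0, 0, 0], [-1, 0, 0], 0.5], [[0, 0, 0], [0, 0, 0], 0.5], [[0, 0, 0], [0, 0, 0], 0.5], [[0, 0, 0], [0, 0, 0], 0.5]]'

```text
time_s: 22.85
tool_pos: [0.4021, -0.2425, 0.3551]
tcp_rot: [1.0, -0.029, 0.006, 0.004]
contact_force: [0.4, -0.1, -0.3]
opening: 0.501
```

```bash
python3 - <<'E'
from h import *
to((.608,-.2555,.26),-3.3)
c=cap('scene'); t=cap('top')
a=cv2.resize(c['color'][230:400,140:290],None,fx=3,fy=3,interpolation=cv2.INTER_CUBIC)
b=cv2.resize(t['color'][110:280,390:507],None,fx=3,fy=3,interpolation=cv2.INTER_CUBIC)
cv2.imwrite('pics/s9.png',cv2.cvtColor(np.hstack([a,b]),cv2.COLOR_RGB2BGR))
E
```

```text
t 22.85 pos [ 0.4021 -0.2425  0.3551] yaw -3.31 q [-31.    6.9   8.6  91.   -0.1  62.3] F [ 0.4 -0.1 -0.3] open 0.501
total turn [ 0.44 -0.64 -0.01] shift now-axes [20.52  0.04  9.74]
```

View pics/s9.png

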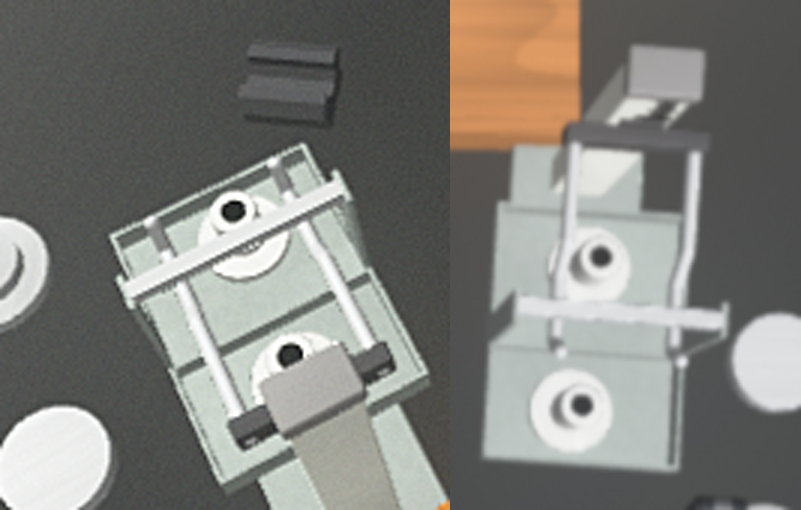

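Both views show the bar on both prongs, bushes upright. Quick level check by triangulating tray corners, after half a second's wait.

Request:
carry_out --motion '[[[0, 0, 0], [0, 0, 0], 0.5], [[0, 0, 0], [0, 0, 0], 0.5], [[0, 0, 0], [0, 0, 0], 0.5], [[0, 0, 0], [0, 0, 0], 0.5], [[0, 0, 0], [0, 0, 0], 0.5], [[0, 0, 0], [0, 0, 0], 0.5], [[0, 0, 0], [0, 0, 0], 0.5], [[0, 0, 0], [0, 0, 0], 0.5]]'

```text
time_s: 23.62
tool_pos: [0.4053, -0.2426, 0.3522]
tcp_rot: [1.0, -0.027, 0.003, 0.003]
contact_force: [-0.2, -0.7, -0.6]
opening: 0.5
```

```bash
python3 - <<'E'
from h import *
np.set_printoptions(precision=4,suppress=True)
old=cv2.cvtColor(cv2.imread('pics/s9.png'),cv2.COLOR_BGR2RGB)
c=cap('scene'); t=cap('top')
a=cv2.resize(c['color'][230:400,140:290],None,fx=3,fy=3,interpolation=cv2.INTER_CUBIC)
print('change since',np.abs(a.astype(float)-old[:,:450]).mean())
S=lambda u,v:(140+u/3-.35,230+v/3-.35); T=lambda u,v:(390+(u-450)/3-.35,110+v/3-.35)
for n,p,q in(('-x+y',(483,458),(303,145)),('-x-y',(678,470),(110,238)),('+x+y',(499,203),(428,378)),('bar+',(520,303),(340,183)),('bar-',(725,319),(127,290)),('twin bore',(581,405),(233,211)),('bush bore',(600,257),(290,355))):
    print(n,*tri(t,T(*p),c,S(*q)))
E
```

```text
change since 2.1816761074800293
-x+y [ 0.5111 -0.1742  0.0872] 0.003438635245251042
-x-y [ 0.504  -0.3238  0.0899] 0.0034115041405458116
+x+y [ 0.713  -0.1866  0.0865] 0.0038243298836033095
bar+ [ 0.613  -0.1824  0.205 ] 0.0036418232169477495
bar- [ 0.6042 -0.3265  0.2018] 0.004101925658523384
twin bore [ 0.5498 -0.2429  0.1222] 0.0027170947937333167
bush bore [ 0.6633 -0.258   0.1225] 0.0027601265902243858
```

```bash
python3 -c "
from h import *
print(finish_job(), r.sense()['time_s'])"
```

```text
the job is handed in; nothing more can be done
the job is handed in; nothing more can be done
```

The white round-flanged bush stands upright in the middle of the carrier's empty compartment, and the loaded carrier hangs from both prongs of the twin hook. I gripped the carrier by its bar, brought it in from the open end, and lowered it until the wrist force read about zero. I then opened the fingers and withdrew, and handed the job in at about 24 s of the 61 s limit.

**Last checks:**
- **Level:** the three tray corners I measured were at z 87–90 mm, the bar's two ends at 205 and 202 mm, and both bush tops at 122 mm. That is level within the few millimetres my measurements allow.
- **Seating:** the bar's top came out about where an 11 mm sink would put it, and the bar sits mid-trough behind the tips.
- **Standing still:** the scene picture barely changed over the 0.8 s before handing in, and the arm was clear of everything.

**Disagreements:** the two cameras differed by 3–4 mm on some of these points, within what I expected. The twin already stood roughly 9 mm off its compartment's centre before I started, and I left it there. I saw no sign that any other part had moved, but I did not measure their positions again at the end.

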